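# Rake the spacer bars into rows

### The job

Take the rake from its mat and comb the scattered clean bars in each lane of the tray towards the stop wall at the robot's end, until the three bars of each lane lie flat, side by side and parallel to that wall as a snug row against it. Move the bars only with the rake, never touching them with the gripper, then stand the rake back upright in the middle of its mat and let go; leave the optic mount, screwdriver and fan where they are.

Things in the scene. Friction and masses are not known exactly. Their poses are not given: they have to be found in the camera images.
- tray: Fixed black tray, 206 (x) by 278 mm (y). Origin: centre of underside; +x points away from the robot to the far end, which is open. Floor 6 mm thick; walls 22 mm high, 6 mm thick. Stop wall at the near end, inner face at x = -97 mm. A middle wall at y = 0 and the side walls make two lanes 130 mm wide, centred on y = +68 and -68 mm.
- mat: Fixed flat rubber mat, 150 mm (x) by 100 mm (y), 4 mm thick, at one side of the tray (left or right), where the rake stands. Origin at the centre of its underside.
- rake_grip (a point): Centre of the handle of the loose upright steel rake (0.2 kg); z up. Tooth tips 90 mm below it. Wooden handle 24 (x) by 34 mm (y), from 46 mm below this point to 32 mm above. Under it a crossbar 32 (x) by 104 (y) by 14 mm high, then five flat teeth 30 mm long, 32 mm deep (x), 8 mm wide, 24 mm apart along y. Same front and back: combing faces 16 mm either side of this point in x.
- bar1_center (a point): Centre of a loose square aluminium bar, 12 by 90 by 12 mm, 40 g, long axis y, lying slanted (up to 30 degrees from square to the lane) in the lane on the tray's +y side (three such bars in each lane). It slides, it does not roll.
- bar2_center (a point): Centre of a loose square aluminium bar, 12 by 90 by 12 mm, 40 g, long axis y, lying slanted (up to 30 degrees from square to the lane) in the lane on the tray's +y side (three such bars in each lane). It slides, it does not roll.
- bar3_center (a point): Centre of a loose square aluminium bar, 12 by 90 by 12 mm, 40 g, long axis y, lying slanted (up to 30 degrees from square to the lane) in the lane on the tray's +y side (three such bars in each lane). It slides, it does not roll.
- bar4_center (a point): Centre of a loose square aluminium bar, 12 by 90 by 12 mm, 40 g, long axis y, lying slanted (up to 30 degrees from square to the lane) in the lane on the tray's -y side (three such bars in each lane). It slides, it does not roll.
- bar5_center (a point): Centre of a loose square aluminium bar, 12 by 90 by 12 mm, 40 g, long axis y, lying slanted (up to 30 degrees from square to the lane) in the lane on the tray's -y side (three such bars in each lane). It slides, it does not roll.
- bar6_center (a point): Centre of a loose square aluminium bar, 12 by 90 by 12 mm, 40 g, long axis y, lying slanted (up to 30 degrees from square to the lane) in the lane on the tray's -y side (three such bars in each lane). It slides, it does not roll.
- mount: Bystander: loose black upright optic mount, base 50 by 80 mm, 112 mm high with its knob, on the other side of the tray from the mat. Origin at the centre of its underside.
- driver: Bystander: loose screwdriver lying beyond the far end of the tray, roughly along world y. Origin is a point on the tool.
- fan: Bystander: loose black fan block 60 by 60 by 45 mm, beyond the tray's far end. Origin at the centre of its underside.

How it is judged:
By the outcome, as a careful person would: the job done as asked, in the order asked, and still so for the second after the job is handed in, with the robot touching nothing.
It also fails if it takes over 53 s, if anything falls off the work surface, if the arm or the gripper's body presses on something with over 40 N, if the wrist force passes 120 N, or if a joint passes its speed limit or range.

### The arm

A 7-joint arm with a two-finger parallel gripper is mounted at the origin on the work surface. World frame = base frame: x ahead of the robot, y to its left, z up, the work surface at z = 0. Lengths are in m, angles in rad, forces in N, time in s.
With the tool pointing down it reaches from about 0.425 to 0.95 m from the base axis. Payload 4.7 kg.
Tool frame: the origin (TCP) lies on the centre line of the jaws, within the pads' length; the fingertips stand robot.nose_length ahead of it and the grasp point (between the pads) lies 8 mm behind it (robot.nose_length is the distance from the TCP to the fingertips, in m); z points along the fingers, x is the direction in which the jaws open and shut, and the axes are right-handed (so a half turn about z gives the same grasp; the last joint's range is limited). The gripper opens to 85 mm and grips with 20 to 120 N. Pads are 22 mm wide; open, the fingers measure 114 mm over their backs; the gripper's body (76 mm by 85 mm) begins 54 mm behind the grasp point. The pads swing forward as they close: fully open they stand 13 mm farther back than shut.
Start: joints at [1.217, 0.469, -0.049, 1.532, 0.024, 1.141, -0.082], TCP at [0.215, -0.64, 0.242] pointing down, gripper open.
Joint ranges: [-2.59, 2.59], [-0.33, 1.99], [-1.39, 1.29], [0.1, 2.45], [-1.04, 4.18], [0.21, 1.99], [-2.66, 2.66]. Speed limits (rad/s): [2.57, 2.57, 3.14, 3.14, 3.14, 3.14, 3.14].

### API

Orientations are given as [roll, pitch, yaw] about the fixed x, y, z axes, in that order (R = Rz(yaw) Ry(pitch) Rx(roll)).
In Python, from plant import robot gives the robot as it stands. Calls block until the motion is done:
- robot.goto(position, orientation): joint-space move of the TCP to a pose.
- robot.move_straight(position, vel=0.15, attitude=None, contact_N=None): straight line of the TCP; attitude=None keeps the orientation; vel is the mean speed in m/s. With contact_N (N) it stops when the force on the tool has changed by that much, and returns True; else False.
- robot.move_joints(angles): joint-space move.
- robot.grip(opening, strength=None): opening from 0.0 (shut) to 1.0 (fully open); strength is the grip in N (None keeps the last); returns when the fingers have stopped.
- robot.sleep(seconds).
- robot.inverse_kinematics(position, orientation): joint angles nearest the present ones, or None.
- robot.sense(): the state.
- robot.grab_frame(name): name is "side" or "top"; returns a dict with "image" (400x640x3 uint8, red, green, blue), "range_z" (400x640 float32, m along the optical axis (not along the pixel's ray), 0 where there is no reading), "fx", "fy", "cx", "cy" (pixels), "R" (3x3) and "t" (3): a world point X has camera coordinates R X + t. Camera axes: x right, y down, z forward; pixel columns grow to the right and rows downward; lengths in m; the calibration is good to about 2 mm. A picture is of the moment at which its call begins.
A pose or a line that the arm cannot do raises robot.IKError and nothing moves.
- robot.close_job(): hands the job in, once; it reports no verdict.
The state is a dict: "t": time; "joint_pos": joint angles; "joint_velocities": joint speeds; "effort": joint torques, N m; "tcp_pos": TCP position; "tcp_rot": TCP orientation; "wrist_force": force on the tool from outside, world axes, zero at the start; "torque": the same for the moment, N m; "opening": opening from 0.0 (shut) to 1.0 (fully open).
Only numpy, scipy, OpenCV 4.12 (cv2) and the standard library are available. Lean on these libraries where they do the work, as an engineer would, in place of code of your own. Each camera call takes 0.05 s, during which the arm holds its last target.

## Working session

There is one attempt and no reset: what is moved stays moved. The work goes in short steps, each a Python script; the robot and the scene stay as the last script left them, time stands still between calls to the robot, and variables do not carry over. Pictures are saved under pics/ and viewed, and the job is handed in when it is done.

```bash
ls; mkdir -p pics
python3 - <<'E'
from plant import robot
import cv2,numpy as np
s=robot.sense();print(s['t'],s['tcp_pos'],s['tcp_rot'],s['opening'],robot.nose_length)
for n in("top","side"):
    f=robot.grab_frame(n);cv2.imwrite(f"pics/{n}0.png",f["image"][:,:,::-1])
    np.savez(f"{n}0.npz",**f);print(n,f["fx"],f["cx"],f["cy"],f["R"],f["t"])
E
```

```text
pics
0.0 [ 0.21524887 -0.63916289  0.24124393] [ 3.14154943e+00  1.96325999e-03 -1.24596780e+00] 1.00230864821155 0.011
top 387.98418005099956 321.3026626504004 200.77231017904688 [[-0.00217312 -0.99994797  0.00996711]
 [-0.99803133  0.001544   -0.0626984 ]
 [ 0.06267975 -0.01008374 -0.99798275]] [-0.00279887  0.62558966  0.88780875]
side 493.2032120793795 308.59155423183915 201.33973960993308 [[-0.87091506 -0.49119203 -0.01540594]
 [-0.35270589  0.64658531 -0.67640668]
 [ 0.34220682 -0.583659   -0.73636721]] [0.55124622 0.27463657 0.86565028]
```

View pics/top0.png

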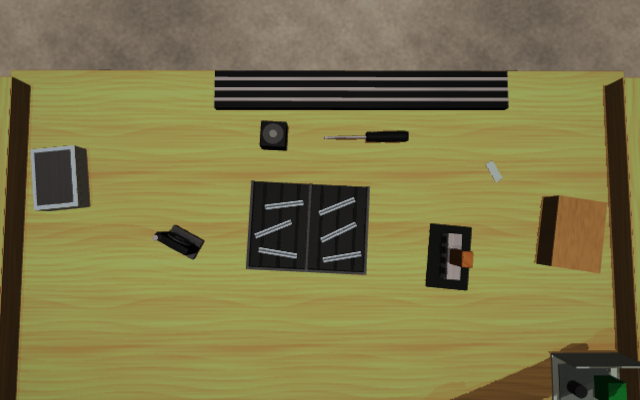

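View pics/side0.png

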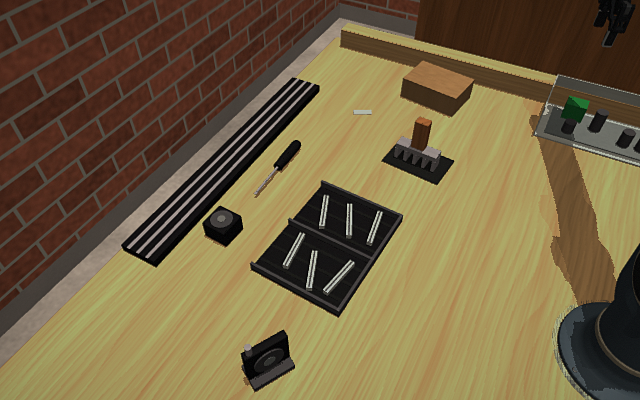

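The top view has up = +x and left = +y. The tray spans about px (248–370, 181–274), the mat with the rake is at about (448, 257), and three bars lie in each lane. The mount is at (180, 241), with the fan and screwdriver beyond the far end. I'll enlarge it.

```bash
cat > h.py <<'E'
import cv2,numpy as np
def ray(f,u,v,z):
    R,t=f["R"],f["t"];d=R.T@np.array([(u-f["cx"])/f["fx"],(v-f["cy"])/f["fy"],1.]);c=-R.T@t
    return c+d*(z-c[2])/d[2]
def crop(f,u0,v0,u1,v1,k,name):
    im=np.ascontiguousarray(f["image"][v0:v1,u0:u1,::-1]);im=cv2.resize(im,None,fx=k,fy=k,interpolation=cv2.INTER_CUBIC)
    im=cv2.convertScaleAbs(im,alpha=1.6,beta=15)
    for u in range((u0+9)//10*10,u1,10):
        cv2.line(im,((u-u0)*k,0),((u-u0)*k,6),(0,0,255),1);cv2.putText(im,str(u),((u-u0)*k,16),0,.35,(0,0,255),1)
    for v in range((v0+9)//10*10,v1,10):
        cv2.line(im,(0,(v-v0)*k),(6,(v-v0)*k),(0,0,255),1);cv2.putText(im,str(v),(8,(v-v0)*k+4),0,.35,(0,0,255),1)
    cv2.imwrite("pics/"+name,im)
E
python3 - <<'E'
from h import *
f=np.load("top0.npz");crop(f,240,172,378,282,5,"tray0.png");crop(f,415,212,485,302,6,"mat0.png")
f=np.load("side0.npz");crop(f,370,105,470,195,6,"mats0.png");crop(f,245,175,410,320,4,"trays0.png")
E
```

```text
(no output)
```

View pics/tray0.png

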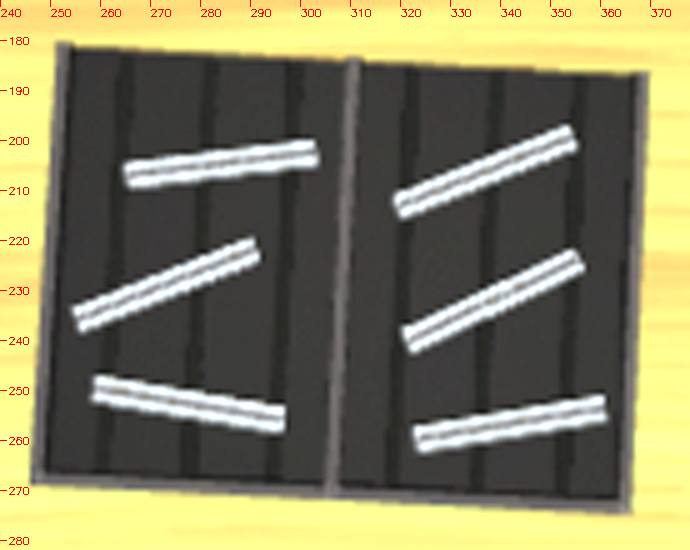

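View pics/mat0.png

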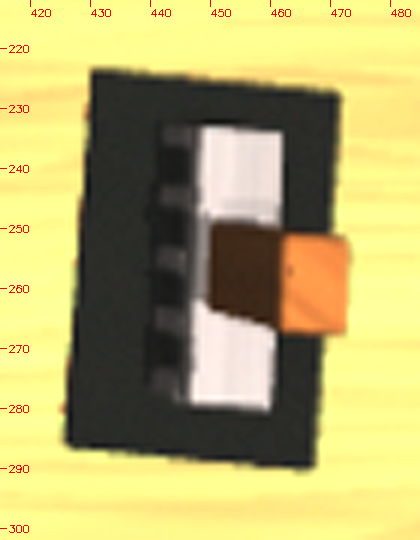

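View pics/mats0.png

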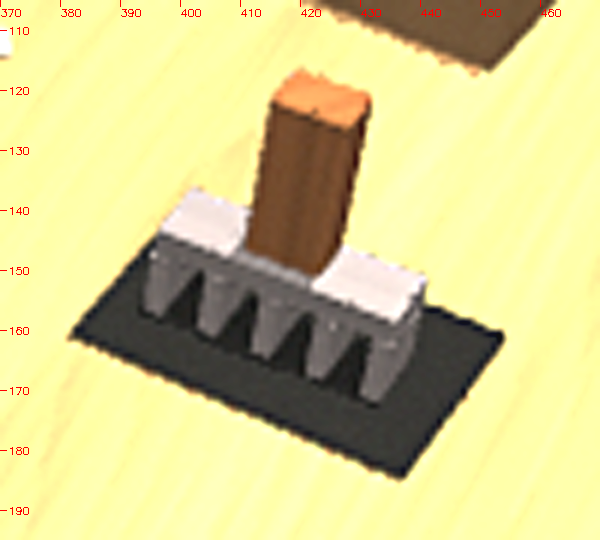

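The rake's crossbar runs along world x (the mat's 150 mm axis), so I'll have to turn it about 90° for combing. Next I'll convert these pixels to positions.

Run:
```python
from h import *
np.set_printoptions(precision=4,suppress=True)
f=np.load("top0.npz");R,t=f["R"],f["t"]
def pt(u,v):
    z=float(f["range_z"][int(round(v)),int(round(u))]);return R.T@(np.array([(u-f["cx"])/f["fx"]*z,(v-f["cy"])/f["fy"]*z,z])-t)
print("table",pt(400,330),"midwall",pt(310,200),pt(307,260),"floor",pt(275,225),pt(340,205),"mat",pt(435,240),"handle",pt(467,258),"xbar",pt(455,240),pt(453,275))
Z=.022
C=np.array([ray(f,u,v,Z)[:2] for u,v in[(251.4,180.4),(246.4,268.8),(366,274.8),(369.6,186.6)]])
print(C,[np.linalg.norm(C[i]-C[i-1]) for i in range(4)],"ctr",C.mean(0))
ex=C[0]-C[1]+C[3]-C[2];print("yaw",np.degrees(np.arctan2(ex[1],ex[0])))
M=np.array([ray(f,u,v,.004)[:2] for u,v in[(430,223.3),(426,286.8),(467.3,290.3),(471.8,227.3)]])
print("mat",M.mean(0),[np.linalg.norm(M[i]-M[i-1]) for i in range(4)]);ex=M[0]-M[1]+M[3]-M[2];print("yaw",np.degrees(np.arctan2(ex[1],ex[0])))
H=np.array([ray(f,u,v,.126)[:2] for u,v in[(462,250.8),(461.2,266.5),(472,268),(473,251.5)]]);print("handle",H.mean(0),H)
# segmented
im=f["image"].astype(int);g=im.min(2)
def rect(m,z):
    n,l,s,c=cv2.connectedComponentsWithStats(m.astype(np.uint8),connectivity=4)
    for i in range(1,n):
        if s[i,4]<25: continue
        v,u=np.nonzero(l==i);P=np.array([ray(f,a,b,z)[:2] for a,b in zip(u,v)])
        r=cv2.minAreaRect((P*1000).astype(np.float32));w=np.linalg.svd(P-P.mean(0))[2][0]
        print(s[i,4],P.mean(0),"rect",np.round(r[0],1),np.round(r[1],1),"ang of long axis",np.degrees(np.arctan2(w[1],w[0])))
m=np.zeros(g.shape,bool);m[186:268,252:366]=g[186:268,252:366]>75;print("bars");rect(m,.018)
m=np.zeros(g.shape,bool);m[232:282,447:463]=g[232:282,447:463]>100;print("xbar");rect(m,.048)
m=np.zeros(g.shape,bool);o=(im[...,0]>180)&(im[...,2]<110)&(im[...,1]<175);m[245:275,458:478]=o[245:275,458:478];print("handle");rect(m,.126)
m=np.zeros(g.shape,bool);m[110:160,250:420]=im[110:160,250:420].max(2)<70;print("fan/driver");rect(m,.02)
```

```text
table [ 0.3231 -0.1879  0.0009] midwall [0.6273 0.0224 0.0214] [0.4883 0.0294 0.021 ] floor [0.5693 0.1043 0.0164] [ 0.6157 -0.0477  0.0186] mat [ 0.533  -0.2729  0.006 ] handle [ 0.5007 -0.3018  0.1259] xbar [ 0.5346 -0.3052  0.0489] [ 0.4563 -0.2991  0.0481]
[[ 0.6734  0.1593]
 [ 0.4687  0.1689]
 [ 0.4541 -0.1067]
 [ 0.6585 -0.1171]] [np.float64(0.2767655620097243), np.float64(0.2048788323856725), np.float64(0.2760243907085825), np.float64(0.2046690945573581)] ctr [0.5637 0.0261]
yaw -2.7980505758808873
mat [ 0.4934 -0.3054] [np.float64(0.0999801239100197), np.float64(0.14964529805216958), np.float64(0.09769961632713259), np.float64(0.1486438121687973)]
yaw -5.1855302616708885
handle [ 0.4983 -0.3018] [[ 0.5154 -0.2918]
 [ 0.4835 -0.2894]
 [ 0.4803 -0.3115]
 [ 0.514  -0.3145]]
bars
213 [ 0.6133 -0.0391] rect [613.4 -39.6] [13.1 88.4] ang of long axis 111.96724899206245
215 [0.6172 0.0835] rect [617.3  83.6] [13.  89.5] ang of long axis 96.77312923917599
215 [0.561  0.1093] rect [561.2 108.8] [13.1 89.1] ang of long axis 111.46339112596007
211 [ 0.5532 -0.0425] rect [553.3 -43.1] [13.  88.9] ang of long axis 115.3171750300304
219 [0.5057 0.0981] rect [505.8  98.5] [89.3 12.9] ang of long axis 80.32496984696496
221 [ 0.4961 -0.0509] rect [496.1 -50.8] [12.9 88.7] ang of long axis -80.60144440694008
xbar
188 [ 0.5336 -0.3051] rect [ 533.4 -304.8] [30.  32.1] ang of long axis -174.31236610583474
185 [ 0.4644 -0.2991] rect [ 466.3 -299.8] [30.2 35.8] ang of long axis -154.84598026705225
handle
fan/driver
709 [0.7802 0.1085] rect [780.7 108.6] [64.3 67.8] ang of long axis -167.5876409662159
445 [ 0.7785 -0.16  ] rect [ 778.9 -159.8] [24.  99.8] ang of long axis -88.52824653237376
```

Run:
```python
from h import *
np.set_printoptions(precision=4,suppress=True)
f=np.load("top0.npz")
H=np.array([ray(f,415+a/6,212+b/6,.048)[:2] for a,b in[(199,126),(282,131),(270,410),(189,402)]]);print(H,H.mean(0))
for e in(H[0]-H[3],H[1]-H[2]):print(np.degrees(np.arctan2(e[1],e[0])),np.linalg.norm(e))
f=np.load("side0.npz")
H=np.array([ray(f,370+a/6,105+b/6,.048)[:2] for a,b in[(160,232),(405,325),(427,283),(195,186)]]);print(H,H.mean(0))
for e in(H[0]-H[1],H[3]-H[2]):print(np.degrees(np.arctan2(e[1],e[0])),np.linalg.norm(e))
M=np.array([ray(f,370+a/6,105+b/6,.004)[:2] for a,b in[(70,336),(403,480),(505,337)]]);print("mat",M,(M[0]+M[2])/2,M[0]-M[1])
H=np.array([ray(f,370+a/6,105+b/6,.126)[:2] for a,b in[(275,103),(354,129),(371,94),(300,67)]]);print(H,H.mean(0))
# joints for the plan
from plant import robot
for p,y in [((.498,-.302,.098),-1.66),((.498,-.302,.098),1.48),((.498,-.302,.098),np.pi-1.66)]:
    print(robot.inverse_kinematics(p,[np.pi,0,y]))
for y in (-.05,np.pi-.05):
  for p in [(.67,.09,.1),(.5,.1,.1),(.66,-.045,.1),(.5,-.04,.1),(.49,-.04,.1)]:
    print(y,p,robot.inverse_kinematics(p,[np.pi,0,y]))
```

```text
[[ 0.5503 -0.2904]
 [ 0.5484 -0.3218]
 [ 0.4444 -0.3146]
 [ 0.4474 -0.2843]] [ 0.4976 -0.3028]
-3.3891516085556788 0.10307813181156446
-3.9083367823744384 0.10425597511472327
[[ 0.5514 -0.2885]
 [ 0.4469 -0.2826]
 [ 0.4475 -0.3099]
 [ 0.5498 -0.3218]] [ 0.4989 -0.3007]
-3.2435799328881862 0.10461822704501321
-6.580853048555968 0.1029896013685766
mat [[ 0.5739 -0.2607]
 [ 0.427  -0.2467]
 [ 0.4182 -0.3445]] [ 0.496  -0.3026] [ 0.1469 -0.014 ]
[[ 0.5149 -0.2897]
 [ 0.4834 -0.289 ]
 [ 0.485  -0.3119]
 [ 0.5145 -0.3148]] [ 0.4995 -0.3014]
[ 0.5548  0.4852 -0.1077  1.8872  0.0719  0.7729 -1.252 ]
[ 0.965   0.5763 -0.6658  1.8626  0.4598  0.861   1.5504]
[ 0.9653  0.5764 -0.6663  1.8626  0.4601  0.8611  1.5518]
-0.05 (0.67, 0.09, 0.1) [ 0.2276  0.698  -0.6389  1.6295  0.4809  0.9764 -0.624 ]
-0.05 (0.5, 0.1, 0.1) [ 0.4208  0.5522 -0.9079  2.0194  0.5829  0.8498 -0.8683]
-0.05 (0.66, -0.045, 0.1) [ 0.4369  0.6777 -0.64    1.6671  0.4756  0.9575 -0.4269]
-0.05 (0.5, -0.04, 0.1) [ 0.473   0.4392 -0.5931  2.0492  0.355   0.7529 -0.3889]
-0.05 (0.49, -0.04, 0.1) [ 0.4802  0.4258 -0.597   2.071   0.3504  0.7428 -0.3871]
3.0915926535897933 (0.67, 0.09, 0.1) [ 0.4995  0.9487 -1.1854  1.6133  0.9236  1.2345  2.2168]
3.0915926535897933 (0.5, 0.1, 0.1) [ 0.5799  0.7022 -1.1783  2.0125  0.7957  0.9888  2.0861]
3.0915926535897933 (0.66, -0.045, 0.1) [-0.6693  0.8761  1.1054  1.7366 -0.874   1.1088 -2.466 ]
3.0915926535897933 (0.5, -0.04, 0.1) [-0.8145  0.6269  1.1135  2.1167 -0.7566  0.8739 -2.4366]
3.0915926535897933 (0.49, -0.04, 0.1) [-0.8228  0.609   1.1144  2.1387 -0.7458  0.8583 -2.4397]
```

The rake is at about (0.4985, −0.302) with its crossbar at −4° to world x. The mat centre is (0.4945, −0.304) and the tray is at (0.5637, 0.0261), yaw −2.8°. The sizes measured from both cameras match the given ones. I'll grasp across the 24 mm faces.

Run:
```python
from plant import robot
from h import *
np.set_printoptions(precision=4,suppress=True)
y=np.radians(-94.2);o=[np.pi,0,y]
robot.goto([.4985,-.302,.19],o)
print(robot.sense()['t'])
robot.move_straight([.4985,-.302,.082],vel=.1)
robot.grip(0.0,60)
s=robot.sense();print(s['t'],s['tcp_pos'],s['tcp_rot'],s['opening'],s['wrist_force'])
robot.move_straight([.4985,-.302,.18],vel=.12)
s=robot.sense();print(s['t'],s['tcp_pos'],s['opening'],s['wrist_force'],s['torque'])
f=robot.grab_frame("side");crop(f,330,20,490,180,4,"lift.png");np.savez("lift.npz",**f)
```

```text
1.725
3.55 [ 0.4987 -0.3022  0.0823] [-3.141  -0.0003 -1.6442] 0.27434495595038744 [ 0.2459 -1.391   1.8642]
4.5167 [ 0.4979 -0.3016  0.1791] 0.27031922337555064 [ 0.2488  0.0544 -2.8954] [-0.0578  0.0157  0.02  ]
```

View pics/lift.png

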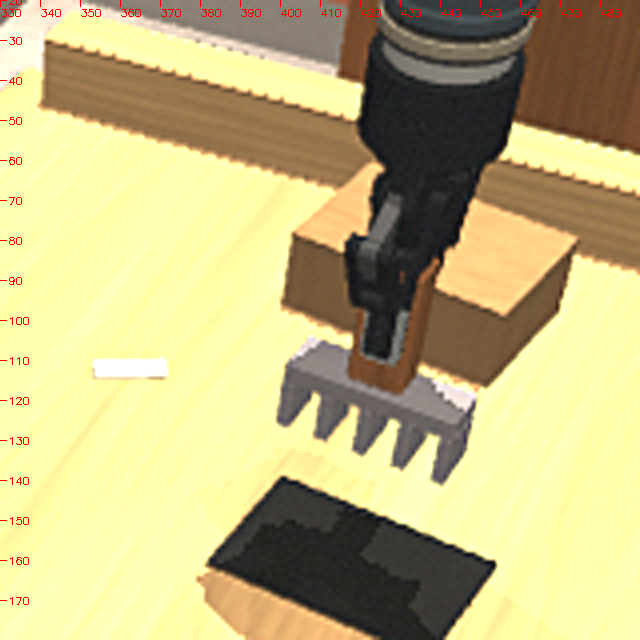

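The rake is held upright and clear of the mat. Next I'll comb the +y lane.

```bash
cat >> h.py <<'E'
np.set_printoptions(precision=4,suppress=True)
TC=np.array([.5637,.0261]);TY=np.radians(-2.8)
def tw(x,y,z):
    c,s=np.cos(TY),np.sin(TY);return [TC[0]+c*x-s*y,TC[1]+s*x+c*y,z]
O=[np.pi,0,TY]
def comb(robot,y,x0,force=10):
    robot.goto(tw(x0,y,.18),O)
    print("down",robot.move_straight(tw(x0,y,.0855),vel=.12,contact_N=6),robot.sense()['t'],robot.sense()['tcp_pos'],robot.sense()['wrist_force'])
    r=robot.move_straight(tw(-.025,y,.0855),vel=.06,contact_N=20);s=robot.sense();print("comb1",r,s['t'],s['wrist_force'])
    r=robot.move_straight(tw(-.053,y,.0855),vel=.025,contact_N=force);s=robot.sense()
    p=s['tcp_pos'][:2]-TC;c,q=np.cos(TY),np.sin(TY);print("comb2",r,s['t'],s['wrist_force'],"tray x,y",c*p[0]+q*p[1],-q*p[0]+c*p[1],s['opening'])
E
python3 - <<'E'
from plant import robot
from h import *
robot.grip(0.0,100)
comb(robot,.068,.09)
f=robot.grab_frame("top");crop(f,240,172,378,282,5,"tray1.png")
f=robot.grab_frame("side");crop(f,220,60,380,210,4,"sideA.png")
crop(f,245,175,410,320,4,"sideA.png")
E
```

```text
down True 7.125 [0.6557 0.0887 0.0844] [-0.6494  0.0697  4.9692]
comb1 False 9.15 [-0.3729 -0.4624 -2.4249]
comb2 True 9.975 [2.2675 0.4492 0.015 ] tray x,y -0.04235946715697718 0.06773520867433373 0.2650323291010091
```

View pics/sideA.png

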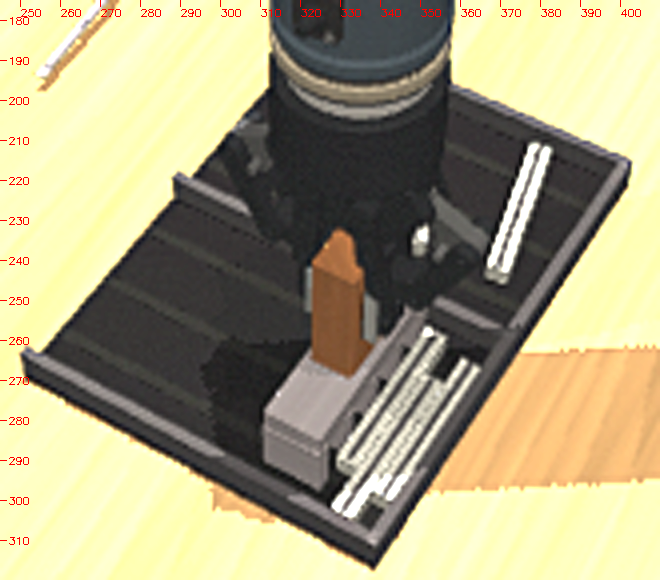

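View pics/tray1.png

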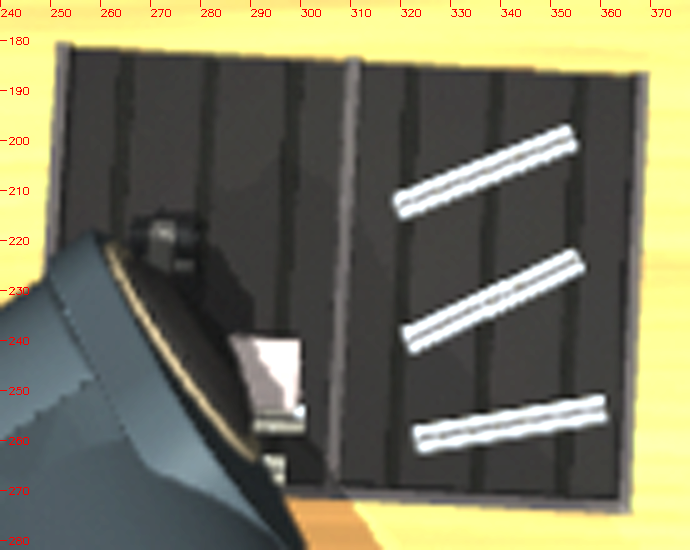

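The three bars are now together near the wall, but the force stop came at x = −42 mm and a snug row should be near −45 mm. I'll push on with a higher force threshold.

Run:
```python
from plant import robot
from h import *
def st(l,r):
    s=robot.sense();p=s['tcp_pos'][:2]-TC;c,q=np.cos(TY),np.sin(TY);print(l,r,s['t'],s['wrist_force'],"tray",c*p[0]+q*p[1],-q*p[0]+c*p[1],s['tcp_pos'][2])
st("now",0)
r=robot.move_straight(tw(-.056,.068,.0855),vel=.012,contact_N=22);st("press",r)
robot.sleep(.3);st("hold",0)
r=robot.move_straight(tw(-.03,.068,.0865),vel=.06);st("back",r)
robot.move_straight(tw(-.03,.068,.16),vel=.15)
robot.move_straight(tw(.0,-.068,.16),vel=.25)
f=robot.grab_frame("side");crop(f,245,175,410,320,4,"sideB.png")
f=robot.grab_frame("top");crop(f,240,172,378,282,5,"tray2.png")
print(robot.sense()['t'])
```

```text
now 0 10.075 [ 1.9911 -0.5738 -0.7082] tray -0.042318009566370676 0.0676935780917375 0.08623256910592886
press False 11.3167 [20.2514 -3.7665 -3.9561] tray -0.04478814688982384 0.06758197744705048 0.08864264714714154
hold 0 11.6167 [20.5605 -3.3337 -4.8438] tray -0.044804672702398844 0.0675956386155485 0.08860331167106938
back False 12.2 [ 0.0054  1.0883 -0.8936] tray -0.031356706780241723 0.06807767882713546 0.08584568791675447
13.65
```

View pics/sideB.png

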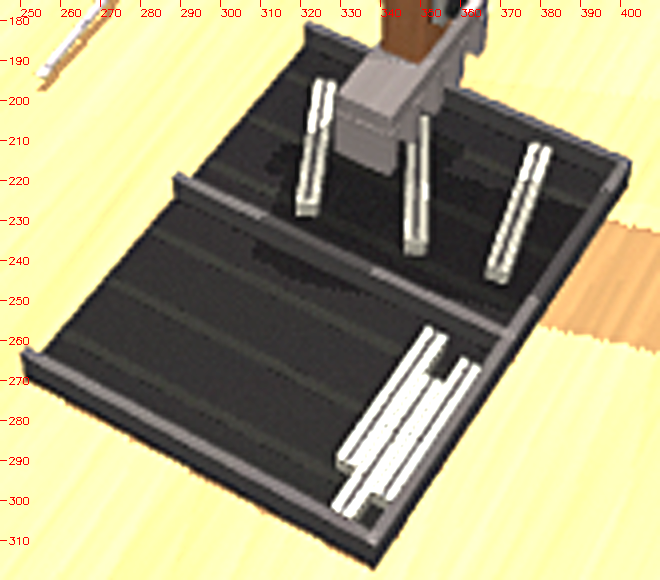

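View pics/tray2.png

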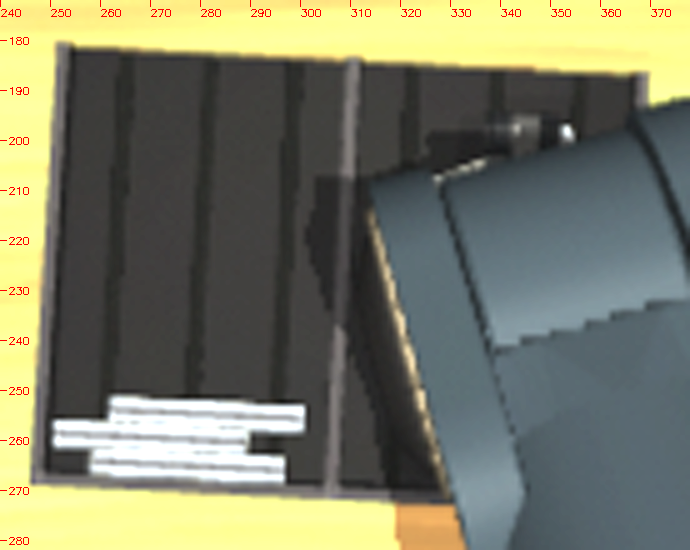

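The +y lane is right: three bars flat, parallel and snug, and the rake face reached −60.8 mm against an ideal −61 mm. Now the −y lane.

Run:
```python
from plant import robot
from h import *
def st(l,r):
    s=robot.sense();p=s['tcp_pos'][:2]-TC;c,q=np.cos(TY),np.sin(TY);print(l,r,s['t'],s['wrist_force'],"tray",c*p[0]+q*p[1],-q*p[0]+c*p[1],s['tcp_pos'][2])
Y=-.068;Z=.0865
robot.move_straight(tw(.106,Y,.16),vel=.15)
st("down",robot.move_straight(tw(.106,Y,Z),vel=.08,contact_N=8))
st("c1",robot.move_straight(tw(-.03,Y,Z),vel=.06,contact_N=20))
st("c2",robot.move_straight(tw(-.056,Y,Z),vel=.015,contact_N=22));robot.sleep(.3);st("hold",0)
```

```text
down False 15.575 [-0.0359 -0.5569 -1.2952] tray 0.10651821900176629 -0.06788235319275171 0.08713625377470881
c1 False 17.9917 [ 0.2711 -0.6084 -1.3627] tray -0.029818192366579434 -0.06798405321922353 0.08648105328660609
c2 False 19.875 [15.5595 -3.186  -4.8557] tray -0.045074734921980796 -0.06810866943339734 0.09010652369720192
hold 0 20.175 [17.4128 -2.6303 -3.9944] tray -0.045057998979508705 -0.06809208678657071 0.09010789237081507
```

Run:
```python
from plant import robot
from h import *
Y=-.068
robot.move_straight(tw(-.03,Y,.0875),vel=.06)
robot.move_straight(tw(-.03,Y,.18),vel=.15)
y=np.radians(-95.0);robot.goto([.4945,-.304,.18],[np.pi,0,y])
f=robot.grab_frame("side");crop(f,245,175,410,320,4,"sideC.png");crop(f,330,20,490,180,4,"lift2.png")
f=robot.grab_frame("top");crop(f,240,172,378,282,5,"tray3.png")
s=robot.sense();print(s['t'],s['tcp_pos'],s['wrist_force'],s['opening'])
```

```text
22.6583 [ 0.4953 -0.3018  0.1796] [ 0.595   0.1321 -2.1859] 0.26953148741103955
```

View pics/sideC.png

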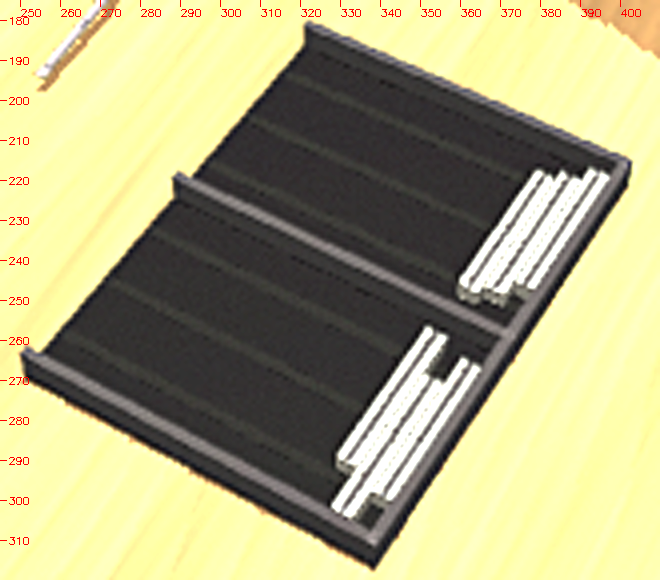

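View pics/tray3.png

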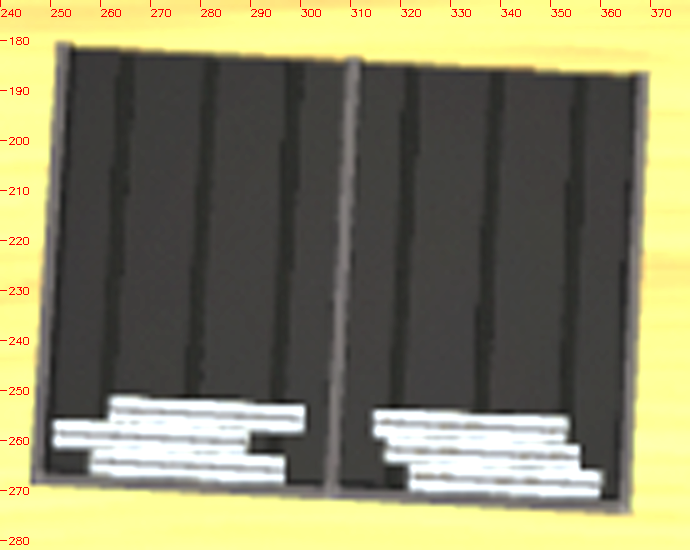

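View pics/lift2.png

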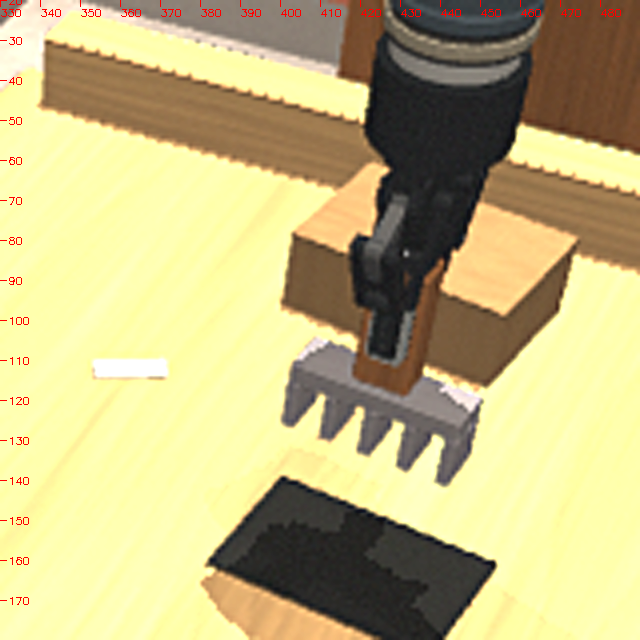

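Both rows are flat, parallel and snug against the wall, and the rake is still upright in the grip above the mat. I'll set it down until it touches, then release.

Run:
```python
from plant import robot
from h import *
P=[.4945,-.304]
robot.move_straight(P+[.092],vel=.1);robot.sleep(.4)
s=robot.sense();print(s['t'],s['tcp_pos'],s['wrist_force'])
r=robot.move_straight(P+[.078],vel=.012,contact_N=5)
s=robot.sense();print(r,s['t'],s['tcp_pos'],s['wrist_force'],s['torque'])
robot.grip(0.6,30);robot.sleep(.3)
f=robot.grab_frame("side");crop(f,330,20,490,180,4,"put.png")
robot.grip(1.0)
s=robot.sense();print(s['t'],s['tcp_pos'],s['wrist_force'],s['opening'])
robot.move_straight(P+[.2],vel=.1)
f=robot.grab_frame("side");crop(f,330,20,490,180,4,"put2.png");np.savez("fin_s.npz",**f)
s=robot.sense();print(s['t'])
```

```text
24.0917 [ 0.4946 -0.304   0.0922] [-0.7447  0.1083 -2.047 ]
True 24.8917 [ 0.4944 -0.304   0.0823] [-0.61    0.5905  4.7575] [ 0.0603 -0.0085  0.0458]
26.0667 [ 0.4935 -0.3036  0.0814] [-0.3761  0.3937  0.0986] 0.9998562699228364
27.45
```

View pics/put2.png

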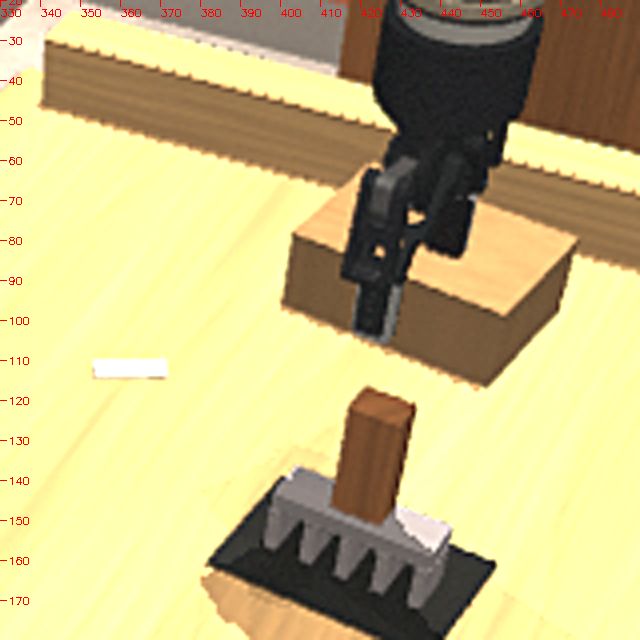

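The rake stands upright on the mat, released. I'll move the arm away and check everything from the top camera.

Run:
```python
from plant import robot
from h import *
robot.move_joints([1.217,.469,-.049,1.532,.024,1.141,-.082])
f=robot.grab_frame("top");cv2.imwrite("pics/end.png",f["image"][:,:,::-1]);crop(f,415,212,485,302,6,"matend.png");np.savez("fin_t.npz",**f)
a=np.load("top0.npz")["image"].astype(int);d=np.abs(a-f["image"].astype(int)).max(2)
print("fan/driver diff",d[110:160,250:420].max(),"mount diff",d[215:265,145:210].max(),robot.sense()['t'],robot.sense()['wrist_force'])
```

```text
fan/driver diff 45 mount diff 3 29.1083 [-0.4861  0.5763  0.1637]
```

View pics/matend.png

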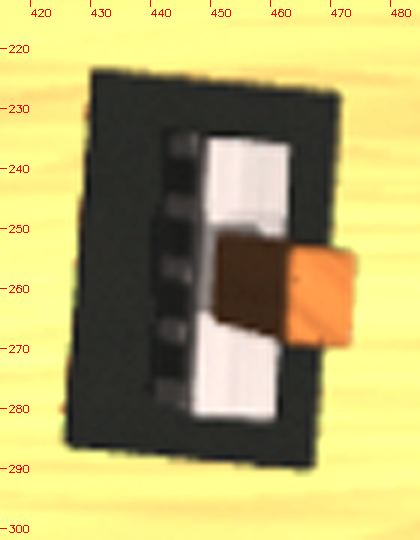

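View pics/end.png

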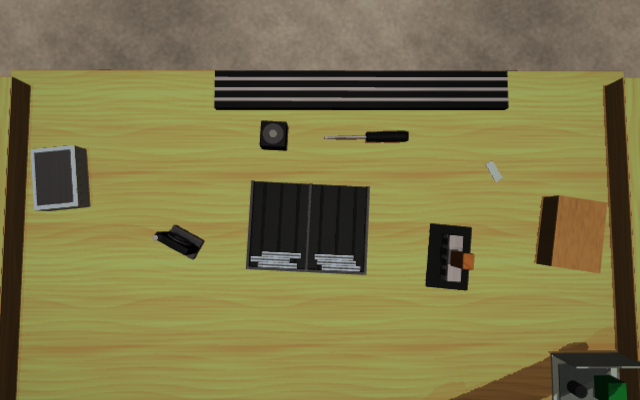

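Run:
```python
from h import *
f=np.load("fin_t.npz");a=np.load("top0.npz")["image"].astype(int);d=np.abs(a-f["image"].astype(int)).max(2)[110:160,250:420]
v,u=np.nonzero(d>12);print(len(u),list(zip(u+250,v+110))[:20])
H=np.array([ray(f,415+x/6,212+y/6,.048)[:2] for x,y in[(206,136),(290,143),(275,421),(192,416)]]);print(H.mean(0))
for e in(H[0]-H[3],H[1]-H[2]):print(np.degrees(np.arctan2(e[1],e[0])),np.linalg.norm(e))
```

```text
1 [(np.int64(384), np.int64(142))]
[ 0.4933 -0.3048]
-4.191638561603928 0.10459937765115059
-4.550190883982681 0.10390334462671244
```

The rake measures (0.4933, −0.3048) against a mat centre of (0.494, −0.304). The bystanders haven't moved; a single noise pixel on the screwdriver handle's edge is the only difference there. I'm handing in.

```bash
python3 -c "
from plant import robot
robot.close_job();print(robot.sense()['t'])"
```

```text
the job is handed in; nothing more can be done
the job is handed in; nothing more can be done
```

I combed both lanes towards the stop wall with the rake, stood it back on its mat, let go, and handed the job in at about 29 s of the 53 s allowed.

- **Bars:** In each lane the three bars lie flat and parallel, in a snug row against the stop wall, though not flush end to end along y. At the final press the rake centre reached x = −44.8 mm in the +y lane and −45.1 mm in the −y lane; −45 mm is ideal. The gripper never touched a bar.
- **Rake:** It stands upright and released, within about 2 mm of the mat centre and less than 1° from square to the mat.
- **Other objects:** Before and after top pictures show the optic mount, screwdriver and fan unmoved. Only one pixel changed, on the screwdriver handle's edge, which I took as image noise.

Two readings were off along the way:

- **Tooth tips touched the floor:** Lowering the rake into the first lane, the tips touched the tray floor at about 7 N, so I ran slightly higher in the second lane.
- **First press stopped early:** In the +y lane it stopped about 3 mm short, so I pressed again to about 20 N. The highest wrist force I read was 20.6 N, well under the 120 N limit.

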